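# Set the stock tags to match the bins

## Robot

A 7-joint arm with a two-finger parallel gripper is mounted at the origin on a cart in front of the work surface, level with it; the furniture and walls round the work are solid. World frame = base frame: x ahead of the robot, y to its left, z up, the work surface at z = 0. Lengths are in m, angles in rad, forces in N, time in s.
With the tool pointing down it reaches from about 0.425 to 0.925 m from the base axis. Payload 6.8 kg.
Tool frame: the origin (TCP) lies on the centre line of the jaws, within the pads' length; the fingertips stand 14 mm ahead of it and the grasp point (between the pads) lies 5 mm behind it (r.tips_ahead is the distance from the TCP to the fingertips, in m); z points along the fingers, y is the line along which they close (so a half turn about z gives the same grasp; the last joint's range is limited). The gripper opens to 85 mm and grips with 20 to 120 N. Pads are 22 mm wide; open, the fingers measure 114 mm over their backs; the gripper's body (76 mm by 85 mm) begins 54 mm behind the grasp point. The pads swing forward as they close: fully open they stand 13 mm farther back than shut.
Start: joints at [-1.374, 0.477, 0.022, 1.555, -0.011, 1.109, -0.083], TCP at [0.203, 0.644, 0.245] pointing down, gripper open.
Joint ranges: [-2.96, 2.96], [-0.34, 2.1], [-1.41, 1.46], [0.24, 2.44], [-1.37, 4.51], [0.17, 1.92], [-2.96, 2.96]. Speed limits (rad/s): [2.39, 2.39, 3.14, 3.14, 3.14, 3.14, 3.14].

## Interface

Orientations are given as a rotation vector (axis times angle).
In Python, from bench import r, eyes gives the robot as it stands.
- The arm moves only by the tool step_arm, never from a script. Its argument "rows" is a list of rows, each a list of 6 numbers: the shift along the world's x, y, z in units of 60 cm (1.0 is 60 cm), then the turn, a rotation vector about the world's x, y, z in units of pi rad (1.0 is pi rad). In form: [[x, y, z, rx, ry, rz], ...]. A call has 1 to 5 rows; each row is the pose to reach, as a shift and turn from the pose commanded when the call began, turning the shorter way round; what a row does not reach only later rows make up. A row lasts 1/12 s, in which the tool goes at most 41.7 mm and 7.16 degrees, less where a joint would pass 70% of its speed; a pose out of reach is approached as far as the arm can. A call with a number of a shift or a turn outside -1 to 1 is refused whole. A call with a gripper value outside its range is refused whole. "jaw" is the closure, from 0 (fully open) to 1 (shut), set as the call begins (left out, the last holds). The fingers move at their own pace and stop on an object; "squeeze" is the grip in N (left out, the last holds). Time passes only in rows, so rows that repeat a pose let the fingers close. It gives the time, the measured TCP pose, the force, the opening and the grip force at its end, in the units of the state.
- r.get_obs(): the state, without advancing time (a new reading comes with each control period).
- eyes.grab_frame(name): name is "scene" or "top"; returns the picture (420x560x3 uint8, red, green, blue); there is no depth.
- eyes.camera_info(name): a dict with "mtx" (3x3 intrinsics, pixels), "k1" (the pictures are not rectified: a ray, as slopes to the right and down, at radius r is drawn at 1 + k1 r^2 times it, then the intrinsics apply), "extrinsics" (4x4, takes a point from camera to world coordinates). Camera axes: x right, y down, z forward; pixel columns grow to the right and rows downward; lengths in m; the calibration is good to about 2 mm. A picture is of the moment at which its call begins. camera_info takes no time and is no camera call.
- r.hand_in(): hands the job in; it is judged then, once.
The state is a dict: "clock": time; "joints": joint angles; "qvel": joint speeds; "tau": joint torques, N m; "tcp_pos": TCP position; "orientation": TCP orientation; "contact_force": force on the tool from outside, world axes, zero at the start; "moment": the same for the moment, N m; "grip_width": finger opening in m; "gripper_force": force on a finger pad.
Only numpy, scipy, OpenCV 4.12 (cv2) and the standard library are available. Lean on these libraries where they do the work, as an engineer would, in place of code of your own. Each camera call takes 0.05 s, during which the arm holds its last target. There are 200 camera calls.

## Task

The board carries four small open bins, each with its own hinged tag standing in front of it. With a fingertip, push over the tags that are wrong, so that exactly the bins with a jar standing in them have their tag leaning back towards the bin (disc face showing) and the empty bins have theirs leaning away from the bin towards the front edge of the board. Leave the tags that are already right as they are, and do not lift or shift the jars or anything else; nothing needs to be gripped.

Things in the scene. Friction and masses are not known exactly. Their poses are not given: they have to be found in the camera images.
- stock_board: flat plywood board lying fixed on the table, 185 mm deep (x) by 348 mm wide (y), 8 mm thick, carrying four stations side by side at a pitch of 85 mm along its y. Origin: middle of the underside, its +x points from the tags to the bins (roughly away from the robot), z up. It is turned by up to 0.2 rad about z.
- station_a: one of four alike stations fixed on the board, in any order left to right: dark wood base plate 175 x 80 mm; at the back an open wooden bin (62 mm square outside, 54 inside, rim 48 mm above this origin), at the front a tag between two steel cheeks (tops 65 mm above this origin). Origin under the plate, 8 mm above the table; +x points from tag to bin, z up. Hinge at x = -50 mm, bin's middle at x = +71 mm
- station_a_floor (a point): centre of the inner floor of station_a's bin. A jar stands within 10 mm of it if the bin is full, otherwise the bin is empty
- tag_a_hinge (a point): middle of the hinge pin of station_a's tag, 63 mm above the table; the pin runs along the station's y
- tag_a (a joint): lean of station_a's tag (5 mm white plate, 50 mm wide, top edge 60 mm from the pin; raised disc on its front face, raised bar on its back), rad from upright: +0.6 (stop) back towards the bin = full, -0.6 (stop) away from the bin = empty. At a stop the top edge is 34 mm behind or in front of the pin, 113 mm above the table. Free hinge, 40 g: once past upright it falls to the other stop
- station_b: one of four alike stations fixed on the board, in any order left to right: dark wood base plate 175 x 80 mm; at the back an open wooden bin (62 mm square outside, 54 inside, rim 48 mm above this origin), at the front a tag between two steel cheeks (tops 65 mm above this origin). Origin under the plate, 8 mm above the table; +x points from tag to bin, z up. Hinge at x = -50 mm, bin's middle at x = +71 mm
- station_b_floor (a point): centre of the inner floor of station_b's bin. A jar stands within 10 mm of it if the bin is full, otherwise the bin is empty
- tag_b_hinge (a point): middle of the hinge pin of station_b's tag, 63 mm above the table; the pin runs along the station's y
- tag_b (a joint): lean of station_b's tag (5 mm white plate, 50 mm wide, top edge 60 mm from the pin; raised disc on its front face, raised bar on its back), rad from upright: +0.6 (stop) back towards the bin = full, -0.6 (stop) away from the bin = empty. At a stop the top edge is 34 mm behind or in front of the pin, 113 mm above the table. Free hinge, 40 g: once past upright it falls to the other stop
- station_c: one of four alike stations fixed on the board, in any order left to right: dark wood base plate 175 x 80 mm; at the back an open wooden bin (62 mm square outside, 54 inside, rim 48 mm above this origin), at the front a tag between two steel cheeks (tops 65 mm above this origin). Origin under the plate, 8 mm above the table; +x points from tag to bin, z up. Hinge at x = -50 mm, bin's middle at x = +71 mm
- station_c_floor (a point): centre of the inner floor of station_c's bin. A jar stands within 10 mm of it if the bin is full, otherwise the bin is empty
- tag_c_hinge (a point): middle of the hinge pin of station_c's tag, 63 mm above the table; the pin runs along the station's y
- tag_c (a joint): lean of station_c's tag (5 mm white plate, 50 mm wide, top edge 60 mm from the pin; raised disc on its front face, raised bar on its back), rad from upright: +0.6 (stop) back towards the bin = full, -0.6 (stop) away from the bin = empty. At a stop the top edge is 34 mm behind or in front of the pin, 113 mm above the table. Free hinge, 40 g: once past upright it falls to the other stop
- station_d: one of four alike stations fixed on the board, in any order left to right: dark wood base plate 175 x 80 mm; at the back an open wooden bin (62 mm square outside, 54 inside, rim 48 mm above this origin), at the front a tag between two steel cheeks (tops 65 mm above this origin). Origin under the plate, 8 mm above the table; +x points from tag to bin, z up. Hinge at x = -50 mm, bin's middle at x = +71 mm
- station_d_floor (a point): centre of the inner floor of station_d's bin. A jar stands within 10 mm of it if the bin is full, otherwise the bin is empty
- tag_d_hinge (a point): middle of the hinge pin of station_d's tag, 63 mm above the table; the pin runs along the station's y
- tag_d (a joint): lean of station_d's tag (5 mm white plate, 50 mm wide, top edge 60 mm from the pin; raised disc on its front face, raised bar on its back), rad from upright: +0.6 (stop) back towards the bin = full, -0.6 (stop) away from the bin = empty. At a stop the top edge is 34 mm behind or in front of the pin, 113 mm above the table. Free hinge, 40 g: once past upright it falls to the other stop
- jar_1: spice jar with a yellow cap, 42 mm across, 96 mm tall, loose, standing in one of the bins (its top 114 mm above the table). Origin: centre of its underside
- jar_2: spice jar with a green cap, 46 mm across, 105 mm tall, loose, standing in another of the bins (its top 123 mm above the table). Origin: centre of its underside
- spare_jar: bystander: spice jar with a yellow cap, 42 mm across, 96 mm tall, standing on the table beside the left end of the board, in no bin. Origin: centre of its underside
- cheese_block: bystander: block of cheese, 101 x 69 mm, 98 mm tall, standing on the table to the right of the board. Origin: centre of its underside
- cheese_big: bystander: long block of cheese, 91 x 211 mm, 67 mm tall, lying on the table further right. Origin: centre of its underside
- tape_roll: bystander: roll of tape lying flat, 96 mm across, 25 mm tall, on the table to the left in front of the board. Origin: centre of its underside

How it is judged:
By the outcome, as a careful person would: the job done as asked, in the order asked, and still so for the second after the job is handed in, with the robot touching nothing.
It also fails if it takes over 38 s, if anything falls off the work surface, if the arm or the gripper's body presses on something with over 40 N, if the wrist force passes 120 N, or if a joint passes its speed limit or range.

## Working session

There is one attempt and no reset: what is moved stays moved. The work goes in short steps, Python scripts to look and compute and a tool call to move; the robot and the scene stay as the last step left them, time stands still between calls to the robot, and variables do not carry over. Pictures are saved under pics/ and viewed, at most 10 in all, crops included, and the job is handed in when it is done.

Besides the shell and the picture viewer there is one more tool, called after "Call:" as name(argument=value, ...) on one line, values as JSON. step_arm: Moves the arm, as the interface text tells. Shifts and turns lie within -1 to 1; 1 stands for 60 cm of shift or pi rad of turn. Its arguments: {"type":"object","properties":{"rows":{"type":"array"},"jaw":{"type":"number"},"squeeze":{"type":"number"}},"required":["rows"]}

```bash
mkdir -p pics; python3 - <<'E'
from bench import r, eyes
import cv2,numpy as np
for n in("scene","top"):
    cv2.imwrite(f"pics/{n}0.png",eyes.grab_frame(n)[:,:,::-1])
    c=eyes.camera_info(n);print(np.round(c["mtx"],1).tolist(),c["k1"],np.round(c["extrinsics"],3).tolist())
o=r.get_obs();print(o["clock"],o["tcp_pos"],o["orientation"],o["grip_width"],r.tips_ahead)
E
```

```text
[[384.8, 0.0, 277.0], [0.0, 384.8, 215.1], [0.0, 0.0, 1.0]] -0.044794303664062375 [[0.843, -0.251, 0.476, 0.069], [-0.538, -0.393, 0.746, -0.792], [0.0, -0.885, -0.467, 0.558], [0.0, 0.0, 0.0, 1.0]]
[[477.3, 0.0, 276.9], [0.0, 477.3, 217.4], [0.0, 0.0, 1.0]] -0.04776633598641612 [[0.001, -0.98, 0.197, 0.321], [-1.0, -0.002, -0.006, -0.009], [0.007, -0.197, -0.98, 1.277], [0.0, 0.0, 0.0, 1.0]]
0.1 [0.2024153  0.64340555 0.24438924] [-4.76920153e-01 -3.10504653e+00  2.64603116e-03] 0.08537243103411635 0.014
```

View pics/scene0.png

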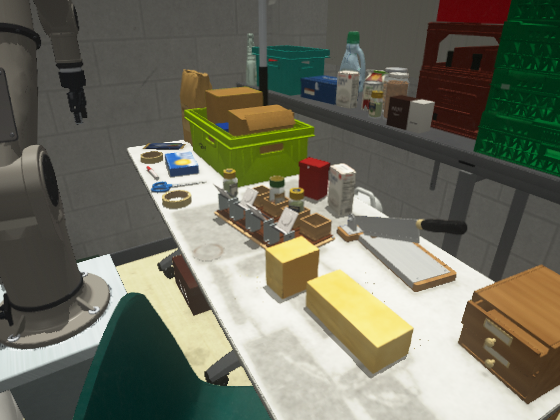

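View pics/top0.png

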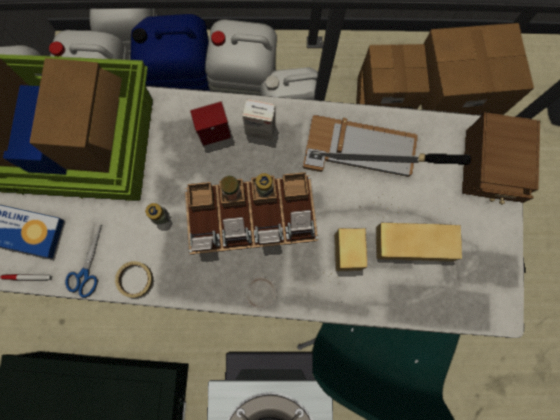

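The top view shows the board at about (188–315, 174–252). The second and third bins from the left hold jars, and the two outer bins look empty. I'll enlarge both views to read the tags and measure the board.

```bash
cat > h.py <<'E'
import numpy as np,cv2
from bench import r,eyes
def ray(n,uv,z):
    c=eyes.camera_info(n);K=np.array(c["mtx"]);E=np.array(c["extrinsics"])
    d=cv2.undistortPoints(np.array([[uv]],float),K,np.array([c["k1"],0,0,0.]))[0,0]
    v=E[:3,:3]@np.array([*d,1]);o=E[:3,3];return o+v*(z-o[2])/v[2]
def proj(n,P):
    c=eyes.camera_info(n);K=np.array(c["mtx"]);E=np.linalg.inv(np.array(c["extrinsics"]))
    p=cv2.projectPoints(np.array([P],float),cv2.Rodrigues(E[:3,:3])[0],E[:3,3],K,np.array([c["k1"],0,0,0.]))[0]
    return p[0,0]
E
python3 - <<'E'
from h import *
t=cv2.imread("pics/top0.png");s=cv2.imread("pics/scene0.png")
a=cv2.resize(t[160:265,175:330],(797,540),interpolation=cv2.INTER_CUBIC)
b=cv2.resize(s[160:255,205:345],(797,541),interpolation=cv2.INTER_CUBIC)
cv2.imwrite("pics/topc.png",a);cv2.imwrite("pics/scenec.png",b)
E
```

```text
(no output)
```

View pics/topc.png

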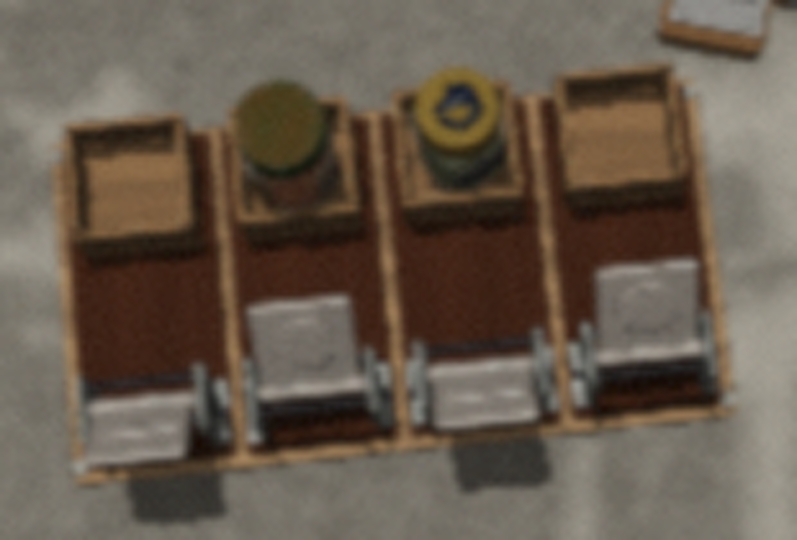

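View pics/scenec.png

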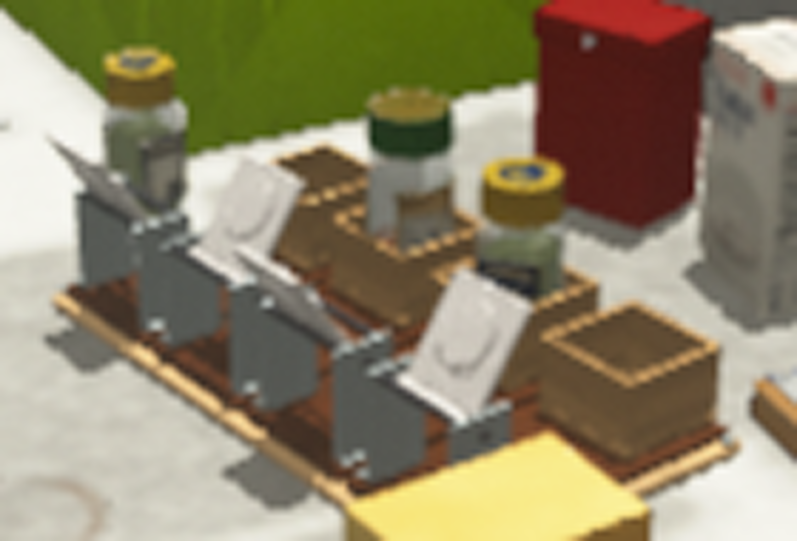

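Left to right in the crops: bin 1 is empty with its tag forward (right), and bin 2 has the green-capped jar with its tag back (right). Bin 3 has the yellow-capped jar with its tag forward at top-crop (485,390), which is wrong. Bin 4 is empty with its tag back at (648,315), also wrong. Next I locate the board.

```bash
python3 - <<'E'
from h import *
f=lambda u,v:(175+(u+.5)/5.142-.5,160+(v+.5)/5.143-.5)
FL,FR=ray("top",f(80,476),.008),ray("top",f(732,408),.008)
BL,BR=ray("top",f(57,140),.008),ray("top",f(688,82),.008)
print(FL,FR,BL,BR,np.hypot(*(FR-FL)[:2]))
y=(FL-FR)[:2];y/=np.linalg.norm(y);x=np.array([y[1],-y[0]]);print("yaw",np.arctan2(x[1],x[0]))
c=(FL+FR)[:2]/2+x*.0925
# cross-check: cheek tops / tag top edges seen in top view (z .113)
print("centre",c)
P=lambda sx,i,z:np.array([*(c+x*sx+y*(1.5-i)*.085),z])
for i in (0,1,2,3):
    s=-1 if i in(0,2) else 1
    pt=P(-.05+s*.034,i,.113); u=proj("top",pt); us=proj("scene",pt)
    print(i,"hinge",P(-.05,i,.063).round(4),"top edge",pt.round(4),"crop",((u-[175,160])*5.142).round(),((us-[205,160])*5.69).round())
E
```

```text
[0.48031166 0.21506058 0.008     ] [ 0.51677045 -0.12475089  0.008     ] [0.66084544 0.23397686 0.008     ] [ 0.69381235 -0.10388216  0.008     ] 0.3417617181301901
yaw 0.10688233883925047
centre [0.59051321 0.05502265]
0 hinge [0.5272 0.1765 0.063 ] top edge [0.4934 0.1728 0.113 ] crop [129. 419.] [ 97. 135.]
1 hinge [0.5363 0.0919 0.063 ] top edge [0.5701 0.0956 0.113 ] crop [293. 263.] [300. 154.]
2 hinge [0.5453 0.0074 0.063 ] top edge [0.5115 0.0038 0.113 ] crop [482. 383.] [290. 248.]
3 hinge [ 0.5544 -0.0771  0.063 ] top edge [ 0.5882 -0.0735  0.113 ] crop [642. 228.] [522. 272.]
```

```bash
python3 - <<'E'
from h import *
f=lambda u,v:(175+(u+.5)/5.142-.5,160+(v+.5)/5.143-.5)
g=lambda u,v:(205+(u+.5)/5.693-.5,160+(v+.5)/5.695-.5)
a=.105;x=np.array([np.cos(a),np.sin(a)]);y=np.array([-x[1],x[0]])
M={0:[(84,464),(185,458)],1:[(248,306),(350,298)],2:[(433,429),(538,420)],3:[(595,270),(697,262)]}
for i,(p,q) in M.items():
    s=-1 if i in(0,2) else 1
    m=(ray("top",f(*p),.113)+ray("top",f(*q),.113))[:2]/2
    h=m-s*.034*x; print(i,"edge",m.round(4),"hinge",h.round(4),"in x,y",(x@h).round(4),(y@h).round(4))
# scene: tag3 top edge corners, tag1
for p,q in [((467,272),(530,303)),((243,157),(302,183))]:
    print(((ray("scene",g(*p),.113)+ray("scene",g(*q),.113))/2).round(4))
E
```

```text
0 edge [0.4744 0.1707] hinge [0.5082 0.1743] in x,y 0.5237 0.1201
1 edge [0.552  0.0936] hinge [0.5182 0.09  ] in x,y 0.5248 0.0352
2 edge [0.4924 0.0031] hinge [0.5262 0.0067] in x,y 0.524 -0.0485
3 edge [ 0.5702 -0.0745] hinge [ 0.5364 -0.078 ] in x,y 0.5252 -0.1338
[ 0.5706 -0.0777  0.113 ]
[0.5487 0.0891 0.113 ]
```

Call:
step_arm(rows=[[0.025,-0.064,0,0,0,0.026],[0.05,-0.128,0,0,0,0.052],[0.075,-0.192,0,0,0,0.078],[0.1,-0.256,0,0,0,0.104],[0.125,-0.32,0,0,0,0.13]], jaw=1)

```text
clock: 0.52
tcp_pos: [0.2779, 0.4497, 0.2448]
orientation: [0.169, -3.137, 0.001]
contact_force: [1.2, -0.3, -0.1]
grip_width: 0.0256
gripper_force: 0.0
```

Call:
step_arm(rows=[[0.023,-0.063,0,0,0,0],[0.046,-0.126,0,0,0,0],[0.069,-0.188,0,0,0,0],[0.092,-0.251,0,0,0,0],[0.115,-0.314,0,0,0,0]])

```text
clock: 0.93
tcp_pos: [0.3467, 0.2614, 0.2452]
orientation: [0.163, -3.137, -0.0]
contact_force: [0.3, 0.9, -0.5]
grip_width: -0.0003
gripper_force: 0.0
```

Call:
step_arm(rows=[[0.023,-0.063,0,0,0,0],[0.046,-0.126,0,0,0,0],[0.069,-0.188,0,0,0,0],[0.092,-0.251,0,0,0,0],[0.115,-0.314,0,0,0,0]])

```text
clock: 1.35
tcp_pos: [0.4155, 0.0731, 0.2453]
orientation: [-0.163, 3.137, 0.0]
contact_force: [0.5, 1.6, -0.1]
grip_width: 0.0
gripper_force: 0.0
```

Call:
step_arm(rows=[[0.023,-0.062,0,0,0,0],[0.045,-0.125,0,0,0,0],[0.045,-0.125,-0.05,0,0,0],[0.045,-0.125,-0.1,0,0,0],[0.045,-0.125,-0.14,0,0,0]])

```text
clock: 1.77
tcp_pos: [0.4422, -0.0008, 0.1599]
orientation: [0.159, -3.137, 0.0]
contact_force: [-0.2, 1.9, 0.2]
grip_width: 0.0001
gripper_force: 0.0
```

```bash
python3 - <<'E'
from h import *
s=eyes.grab_frame("scene")[:,:,::-1];t=eyes.grab_frame("top")[:,:,::-1]
a=cv2.resize(s[120:260,200:345],(580,560),interpolation=3)
cv2.imwrite("pics/s1.png",a)
o=r.get_obs();print(o["tcp_pos"],o["contact_force"],(proj("scene",o["tcp_pos"]+[0,0,-.014])-[200,120])*4)
E
```

```text
[ 0.43966015 -0.00047037  0.1583155 ] [0.20742138 0.33781106 0.17526955] [125.85547048 319.30744451]
```

View pics/s1.png

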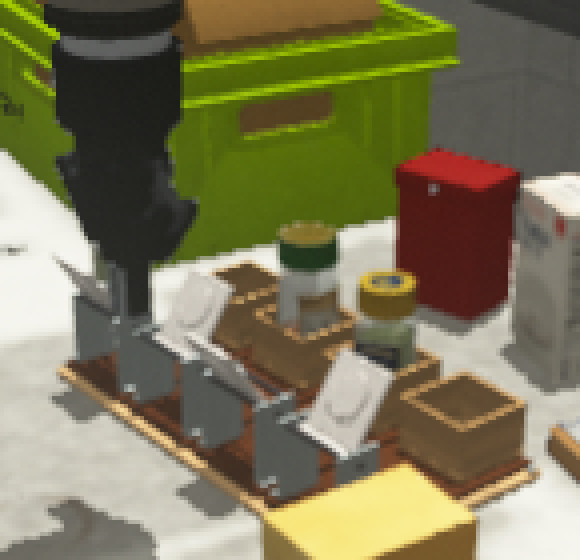

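The fingertip shows at (130,320), where the calibration predicts it. It is in front of the third tag. I'll lower it, then push away from the robot.

Call:
step_arm(rows=[[0,0,-0.04,0,0,0],[0,0,-0.083,0,0,0],[0.016,0.001,-0.083,0,0,0],[0.032,0.003,-0.083,0,0,0],[0.045,0.004,-0.083,0,0,0]])

```text
clock: 2.28
tcp_pos: [0.4723, 0.003, 0.1134]
orientation: [-0.163, 3.134, 0.001]
contact_force: [-0.0, -0.3, 0.0]
grip_width: -0.0002
gripper_force: 0.0
```

Call:
step_arm(rows=[[0.015,0.001,0,0,0,0],[0.03,0.003,0,0,0,0],[0.045,0.005,0,0,0,0],[0.06,0.006,0,0,0,0],[0.075,0.008,0,0,0,0]])

```text
clock: 2.7
tcp_pos: [0.5157, 0.0074, 0.1118]
orientation: [-0.163, 3.137, 0.0]
contact_force: [0.4, 0.4, -0.3]
grip_width: 0.0
gripper_force: 0.1
```

Call:
step_arm(rows=[[0.012,0.001,0,0,0,0],[0.024,0.002,0,0,0,0],[0.024,0.002,0,0,0,0],[0.0,0.0,0,0,0,0],[-0.02,0.0,0.04,0,0,0]])

```text
clock: 3.12
tcp_pos: [0.4994, 0.0069, 0.1324]
orientation: [0.162, -3.13, 0.002]
contact_force: [-1.4, -0.3, -0.4]
grip_width: -0.0001
gripper_force: 0.0
```

```bash
python3 - <<'E'
from h import *
s=eyes.grab_frame("scene")[:,:,::-1]
a=cv2.resize(s[120:260,200:345],(580,560),interpolation=3)
cv2.imwrite("pics/s2.png",a)
o=r.get_obs();print(o["tcp_pos"],o["contact_force"])
E
```

```text
[0.49986389 0.00656523 0.13749396] [-1.82128049  0.04682726  1.66438279]
```

View pics/s2.png

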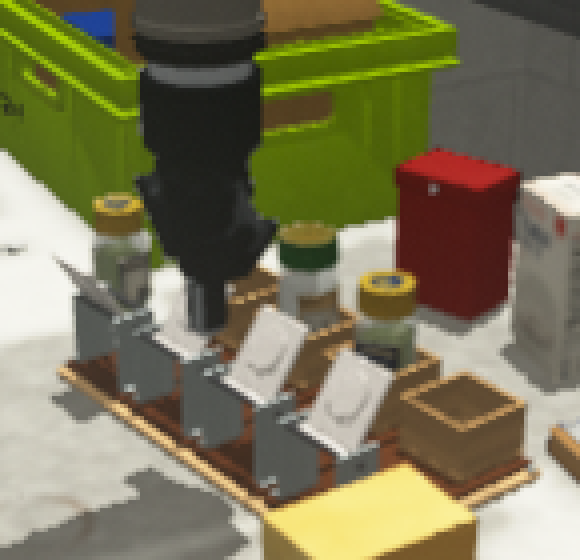

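The third tag now leans back with its disc showing at (270,355). Next I go up and over, behind the fourth tag.

Call:
step_arm(rows=[[0,0,0.06,0,0,0],[0,0,0.12,0,0,0],[0.05,-0.04,0.13,0,0,0],[0.1,-0.08,0.13,0,0,0],[0.14,-0.11,0.13,0,0,0]])

```text
clock: 3.58
tcp_pos: [0.5886, -0.0601, 0.2153]
orientation: [-0.163, 3.134, 0.0]
contact_force: [-0.1, -0.4, -0.1]
grip_width: -0.0003
gripper_force: 0.0
```

Call:
step_arm(rows=[[0.027,-0.02,0,0,0,0],[0.027,-0.02,0,0,0,0],[0.027,-0.02,-0.05,0,0,0],[0.027,-0.02,-0.08,0,0,0],[0.027,-0.02,-0.08,0,0,0]])

```text
clock: 4.0
tcp_pos: [0.5996, -0.0698, 0.1617]
orientation: [0.163, -3.13, -0.001]
contact_force: [-1.3, 0.3, -0.5]
grip_width: -0.0002
gripper_force: 0.0
```

Call:
step_arm(rows=[[0,0,-0.045,0,0,0],[0,0,-0.088,0,0,0],[0,0,-0.088,0,0,0],[-0.015,-0.001,-0.088,0,0,0],[-0.03,-0.003,-0.088,0,0,0]])

```text
clock: 4.42
tcp_pos: [0.585, -0.0724, 0.1143]
orientation: [-0.163, 3.136, -0.0]
contact_force: [0.3, 0.5, 0.2]
grip_width: 0.0001
gripper_force: 0.0
```

Call:
step_arm(rows=[[-0.015,-0.001,0,0,0,0],[-0.03,-0.003,0,0,0,0],[-0.045,-0.005,0,0,0,0],[-0.06,-0.006,0,0,0,0],[-0.075,-0.008,0,0,0,0]])

```text
clock: 4.83
tcp_pos: [0.5388, -0.0773, 0.1132]
orientation: [-0.162, 3.137, 0.0]
contact_force: [0.6, 0.1, 0.2]
grip_width: 0.0001
gripper_force: 0.0
```

Call:
step_arm(rows=[[-0.005,0,0,0,0,0],[-0.005,0,0,0,0,0],[0.02,0.002,0,0,0,0],[0.045,0.005,0,0,0,0],[0.045,0.005,0.06,0,0,0]])

```text
clock: 5.25
tcp_pos: [0.5657, -0.0725, 0.1431]
orientation: [0.166, -3.128, 0.001]
contact_force: [-0.7, 0.2, 0.4]
grip_width: 0.0
gripper_force: 0.0
```

Call:
step_arm(rows=[[0,0,0.06,0,0,0],[0,0,0.12,0,0,0],[0,0,0.15,0,0,0],[0,0,0.15,0,0,0],[0,0,0.15,0,0,0]])

```text
clock: 5.67
tcp_pos: [0.5677, -0.0741, 0.2398]
orientation: [-0.163, 3.135, 0.0]
contact_force: [-1.1, 0.5, -0.8]
grip_width: 0.0001
gripper_force: 0.0
```

```bash
python3 - <<'E'
from h import *
s=eyes.grab_frame("scene")[:,:,::-1]; t=eyes.grab_frame("top")[:,:,::-1]
a=cv2.resize(s[140:260,200:345],(580,480),interpolation=3)
cv2.imwrite("pics/s3.png",a)
o=r.get_obs();print(o["clock"],o["tcp_pos"],o["contact_force"])
E
```

```text
5.7667 [ 0.56626417 -0.07396811  0.23763036] [-0.21867604  0.81905377 -0.60710051]
```

View pics/s3.png

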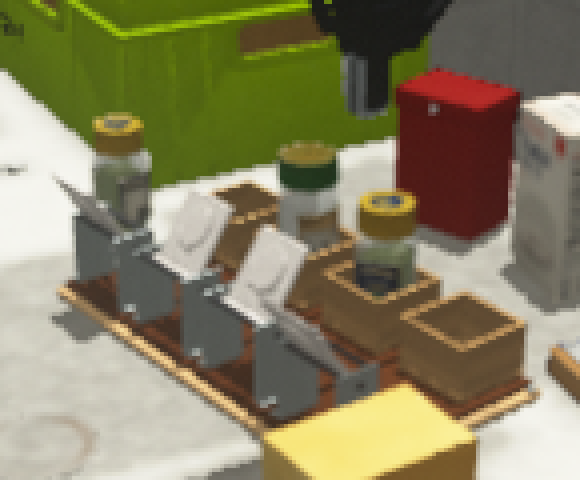

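All four tags are right. The two tags in front of the jars lean back, at (195,235) and (268,270). The outer two lean forward, at (85,200) and (305,335). The arm is clear and the jars have not moved.

```bash
python3 -c "
from bench import r
print(r.hand_in())"
```

```text
the job is handed in; nothing more can be done
None
```

I pushed over the two wrong tags, the third and fourth from the left; in the last picture all four tags matched their bins and the jars looked unmoved, and the job is handed in at about 6 s on the clock.

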